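# Close the bench caliper on the mould block and lock it

### The job

Measure the aluminium mould block in the bench caliper: turn the red clamp knob anticlockwise to free the white carriage, slide the carriage gently until its jaw squares the block up and nips it against the fixed jaw, then turn the knob clockwise until the clamp is fully tight, so that the measurement is kept. Leave the block flat in the caliper, let go, and do not disturb the other things on the bench.

Things in the scene. Friction and masses are not known exactly. Their poses are not given: they have to be found in the camera images.
- caliper: Bench caliper fixed to the table: a steel base plate 120 (x) x 310 (y) x 18 mm high (y from -140 to +170 mm) on which the block lies and the carriage slides. Origin on the table, under the middle of the base plate's width; y along the slideway, pointing from the fixed jaw towards the carriage (opening); z up.
- anvil_face (a point): Middle of the fixed jaw's measuring face, at caliper y = -90 mm, 40 mm above the table. The fixed jaw is dark steel, 110 wide (x) x 30 x 44 mm high (18 to 62 mm above the table); its face looks to caliper +y.
- jaw_face (a point): Middle of the moving jaw's measuring face, 40 mm above the table, looking to caliper -y. The moving jaw is a dark steel plate 110 wide x 12 thick, top 61 mm above the table, carried by the white carriage, which reaches 76 mm behind the face and is 55 mm high above the table.
- jaw (a joint): Distance between the two jaw faces in m (0 closed, 0.14 fully open). Freed, the carriage slides with about 3 N of friction and stays where it is left; locked, it does not slide.
- clamp (a joint): Angle of the red clamp knob in rad: 0 fully loose, 2.8 its tight end stop; grows as the knob turns clockwise seen from above. Below 1.0 the carriage is free; from about 1.1 up the clamp bites harder and harder, and from 2.2 on it is tight. Turning takes 0.1 to 0.25 N m and the knob stays where it is left. At 0 the knob's bar lies along caliper x; at angle a it is turned clockwise by a from there.
- clamp_grip (a point): Middle of the knob's bar, on the knob's upright axis, 88 mm above the table and 45 mm behind the moving jaw's face; it travels with the carriage. The bar is red plastic, 72 long x 16 wide x 34 mm high (71 to 105 mm above the table), with a white stripe on the top of one half.
- block: Aluminium mould block lying loose on the caliper's base between the jaws, 110 (x) x 60 (y) x 40 mm high, 0.3 to 0.6 kg. Origin at the centre of its underside. Its 60 mm width is the one to be measured; it starts up to 0.1 rad askew and some millimetres off the fixed jaw.
- spacer: Bystander: steel spacer plate 50 x 120 x 10 mm lying flat beside the caliper; origin at the centre of its underside.
- rod: Bystander: brass rod, 16 mm diameter, 130 mm long, lying beside the caliper; origin at the middle, on the table.
- timer: Bystander: white lab timer 70 x 65 x 18 mm, origin at the centre of its underside.
- spray: Bystander: blue spray can, 52 mm diameter, 170 mm tall, standing; origin at the centre of its underside.
- pot: Bystander: open steel cup, 90 mm wide, 80 mm tall; origin at the centre of its underside.
- spatula: Bystander: spatula with a wooden handle, about 200 mm long, lying on the table; origin near its middle, on the table.
Mind the look-alikes: they are no part of the job. There is more than one size of the block; the one meant has the size given above.

How it is judged:
On the way, in this order (a step that is already met when the one before it is completed fails the run):
1. the clamp knob has been turned back to below 1.0 rad, freeing the carriage (value of joint clamp below 1 rad), for 0.1 s.
2. the block is pressed between the moving jaw and the fixed jaw (more than 1 N on each) with its width square to the jaws, within 0.035 rad (contact force between each of jaw, anvil and block above 1 N and angle between the y axis of block and the y axis of caliper, either way round below 0.035 rad), for 0.2 s.
At the end, for the whole second after the job is handed in: The clamp knob is at 2.2 rad or more and the jaw opening at most 61.8 mm (and over 55); the block lies flat and still on the base between the jaws, square within 0.035 rad, centred within 30 mm across the base and 3 mm of y = -60 mm (value of joint clamp above 2.2 rad and value of joint jaw between 0.055 and 0.0618 m and angle between the y axis of block and the y axis of caliper, either way round below 0.035 rad and x of block in the frame of caliper between -0.03 and 0.03 m and y of block in the frame of caliper between -0.063 and -0.057 m and z of block in the frame of caliper below 0.021 m and angle between block's own z axis and vertical below 0.04 rad and linear speed of block below 0.01 m/s); the robot touches nothing.
It fails at once if a jaw squeezes the block with more than 30 N (contact force between any of jaw, anvil and block above 30 N).
It fails at once if a bystander (spacer, rod, timer, spray can, cup or spatula) is moved by more than 25 mm (distance of any of spacer, rod, timer, spray, pot, spatula from where it was at the start of the episode above 0.025 m).
It also fails if it takes over 61 s, if anything falls off the work surface, if the arm or the gripper's body presses on something with over 40 N, if the wrist force passes 120 N, or if a joint passes its speed limit or range.

### The arm

A 6-joint arm with a two-finger parallel gripper is mounted at the origin on the work surface. World frame = base frame: x ahead of the robot, y to its left, z up, the work surface at z = 0. Lengths are in m, angles in rad, forces in N, time in s.
With the tool pointing down it reaches from about 0.35 to 0.975 m from the base axis. Payload 4.9 kg.
Tool frame: the origin (TCP) lies at the very end of the fingers, on their centre line; the grasp point (between the pads) lies 19 mm behind it; z points along the fingers, x is the direction in which the jaws open and shut, and the axes are right-handed (so a half turn about z gives the same grasp; the last joint's range is limited). The gripper opens to 85 mm and grips with 20 to 120 N. Pads are 22 mm wide; open, the fingers measure 114 mm over their backs; the gripper's body (76 mm by 85 mm) begins 54 mm behind the grasp point. The pads swing forward as they close: fully open they stand 13 mm farther back than shut.
Start: joints at [-0.119, 0.053, 1.613, -0, 1.476, -0.119], TCP at [0.625, 0, 0.231] pointing down, gripper open.
Joint ranges: [-3.01, 3.01], [-1.01, 2.22], [0.06, 2.58], [-1.02, 4.17], [0.09, 2.62], [-3.14, 3.14]. Speed limits (rad/s): [2.57, 2.57, 3.14, 3.14, 3.14, 3.14].

### API

Orientations are given as a rotation vector (axis times angle).
In Python, from station import monitor, imaging, ticket gives the robot as it stands.
- The arm moves only by the tool step_arm, never from a script. Its argument "targets" is one flat list of numbers, 4 for each row, row after row: the shift along the tool's x, y, z in m, then the turn about the tool's z in rad. In form: [tx, ty, tz, roll, tx, ty, tz, roll, ...]. A call has 1 to 12 rows; each row is the pose to reach, as a shift and turn from the pose measured when the call began, along the tool's axes at that moment; what a row does not reach only later rows make up. A row lasts 1/12 s, in which the tool goes at most 41.7 mm and 7.16 degrees, less where a joint would pass 70% of its speed; a pose out of reach is approached as far as the arm can. A call with a gripper value outside its range is refused whole. "grip" is the finger opening in m, from 0 to 0.0854, set as the call begins (left out, the last holds). The fingers move at their own pace and stop on an object; "force" is the grip in N (left out, the last holds). Time passes only in rows, so rows that repeat a pose let the fingers close. It gives the time, the measured TCP pose, the force and the opening at its end, in the units of the state.
- monitor.get_obs(): the state, without advancing time (a new reading comes with each control period).
- imaging.get_image(name): name is "scene" or "side" or "wrist"; returns a dict with "color" (420x560x3 uint8, red, green, blue), "depth" (420x560 float32, m along the optical axis (not along the pixel's ray), 0 where there is no reading), "fov_y" (degrees; the focal length in pixels is half the picture's height over the tangent of half this angle, whatever the lens; pixels are square), "cx", "cy" (the principal point, pixels), "R" (3x3) and "t" (3): a world point X has camera coordinates R X + t. Camera axes: x right, y down, z forward; pixel columns grow to the right and rows downward; lengths in m; the calibration is good to about 2 mm. A picture is of the moment at which its call begins.
- ticket.finish_job(): hands the job in, once; it reports no verdict.
Trained networks look in a picture, given as the dict that the camera call returned (one of the last four; its "shot" number tells which), for a name from the list of things; names that differ only in an ending like _2 or _b are one class to them, and where a whole thing is asked for, a point or a joint stands for the part that bears it (a point fixed in the world has none). Each returns a list of dicts, best first, with "score" (0 to 1); they miss things now and then, are a little off and sometimes report something else, mostly with a low value. They report only what shows in the picture. A call takes as long as a camera call. They do not tell look-alikes from the thing itself.
- imaging.search_frame(name, picture): "uv" ([column, row] in pixels, amid what is visible of it).
- imaging.mark_of(name, picture): "uv" ([column, row] in pixels: a listed point, or the origin of a listed thing).
The state is a dict: "t": time; "q": joint angles; "dq": joint speeds; "effort": joint torques, N m; "tool_pos": TCP position; "tool_rot": TCP orientation; "contact_force": force on the tool from outside, world axes, zero at the start; "wrist_torque": the same for the moment, N m; "opening": finger opening in m.
Only numpy, scipy, OpenCV 4.12 (cv2) and the standard library are available. Lean on these libraries where they do the work, as an engineer would, in place of code of your own. Each camera call takes 0.05 s, during which the arm holds its last target.

## Working session

There is one attempt and no reset: what is moved stays moved. The work goes in short steps, Python scripts to look and compute and a tool call to move; the robot and the scene stay as the last step left them, time stands still between calls to the robot, and variables do not carry over. Pictures are saved under pics/ and viewed, and the job is handed in when it is done.

Besides the shell and the picture viewer there is one more tool, called after "Request:" in YAML: its name, and indented under it one key for each argument. step_arm: Moves the arm, as the interface text tells. Its arguments: {"type":"object","properties":{"targets":{"type":"array","items":{"type":"number"}},"grip":{"type":"number"},"force":{"type":"number"}},"required":["targets"]}

```bash
mkdir -p pics; cat > h.py <<'E'
import numpy as np, cv2
from station import monitor, imaging, ticket
def f(p): return p["color"].shape[0]/2/np.tan(np.radians(p["fov_y"])/2)
def unproj(p,uv,d=None,z=None):
    u,v=uv; F=f(p); ray=np.array([(u-p["cx"])/F,(v-p["cy"])/F,1.0])
    R=np.array(p["R"]);t=np.array(p["t"])
    c=-R.T@t; w=R.T@ray
    if z is not None: return c+w*(z-c[2])/w[2]
    if d is None: d=p["depth"][int(round(v)),int(round(u))]
    return c+w*d
def proj(p,X):
    c=np.array(p["R"])@np.array(X)+np.array(p["t"]); return [p["cx"]+f(p)*c[0]/c[2],p["cy"]+f(p)*c[1]/c[2]]
def cloud(p):
    H,W=p["depth"].shape; u,v=np.meshgrid(np.arange(W),np.arange(H)); d=p["depth"]; F=f(p)
    c=np.stack([(u-p["cx"])/F*d,(v-p["cy"])/F*d,d],-1)
    return (c-np.array(p["t"]))@np.array(p["R"])
def save(p,n): cv2.imwrite("pics/"+n,p["color"][:,:,::-1])
E
python3 - <<'E'
from h import *
o=monitor.get_obs(); print(o)
for n in ["scene","side","wrist"]:
    p=imaging.get_image(n); save(p,n+"0.png"); print(n,-np.array(p["R"]).T@np.array(p["t"]))
    for k in ["caliper","anvil_face","jaw_face","clamp_grip","block"]:
        for r in imaging.mark_of(k,p)[:3]: print(k,np.round(r["uv"]),round(r["score"],2),np.round(unproj(p,r["uv"]),3))
E
```

```text
{'t': 0.0, 'q': array([-1.18973901e-01,  5.33376311e-02,  1.61428537e+00,  2.23345071e-05,
        1.47601395e+00, -1.18994831e-01]), 'dq': array([ 0.00165915,  0.00110968,  0.00039224, -0.00058879,  0.00041638,
        0.00019515]), 'effort': array([ 2.70554956e-04, -3.93670499e+01, -3.70175600e+01, -1.62778279e-04,
        6.93513779e-03, -6.06393527e-06]), 'tool_pos': array([6.24377681e-01, 9.73778980e-05, 2.30080103e-01]), 'tool_rot': array([-3.14132630e+00, -2.95183721e-05,  3.18405782e-03]), 'contact_force': array([-0.2056275 , -0.8066942 , -0.61221426]), 'wrist_torque': array([0.00536694, 0.00972984, 0.02792756]), 'opening': 0.08550745164962723}
scene [ 1.34189551 -0.50761609  0.89982889]
caliper [303. 217.] 0.86 [0.595 0.018 0.058]
anvil_face [279. 225.] 0.79 [ 0.589 -0.059  0.061]
jaw_face [306. 204.] 0.9 [0.545 0.062 0.049]
clamp_grip [318. 187.] 0.73 [0.546 0.105 0.098]
block [235. 246.] 0.84 [ 0.564 -0.185  0.024]
block [293. 223.] 0.57 [ 0.598 -0.018  0.055]
side [0.27581159 0.65861309 0.92391967]
caliper [284. 264.] 0.94 [0.517 0.11  0.082]
caliper [278. 260.] 0.31 [0.527 0.114 0.096]
anvil_face [293. 217.] 0.55 [ 0.562 -0.035  0.052]
jaw_face [285. 256.] 0.75 [0.516 0.106 0.106]
clamp_grip [278. 256.] 0.77 [0.529 0.11  0.103]
block [320. 195.] 0.93 [ 0.54  -0.143  0.029]
block [287. 240.] 0.84 [0.545 0.032 0.055]
wrist [0.62473824 0.07922775 0.37479711]
caliper [203. 127.] 0.64 [0.544 0.054 0.017]
anvil_face [219. 213.] 0.78 [ 0.561 -0.036  0.042]
anvil_face [191. 118.] 0.74 [0.544 0.066 0.063]
jaw_face [190. 116.] 0.89 [0.543 0.067 0.064]
clamp_grip [165.  65.] 0.93 [0.539 0.107 0.107]
block [217. 174.] 0.93 [0.564 0.011 0.058]
block [216. 302.] 0.88 [ 0.548 -0.158  0.031]
```

View pics/scene0.png

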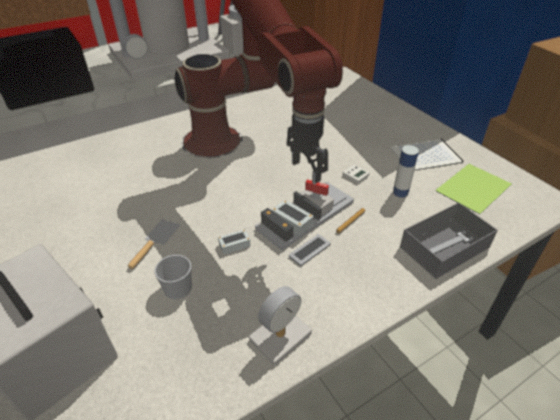

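View pics/side0.png

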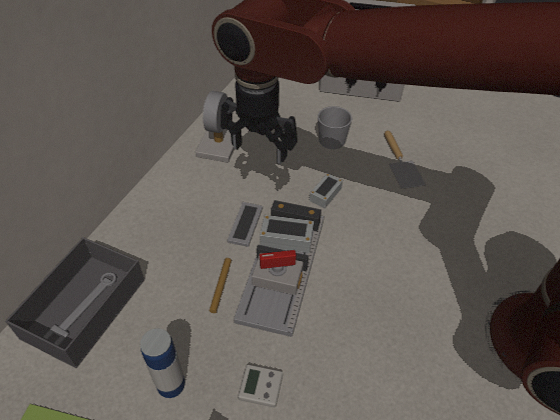

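View pics/wrist0.png

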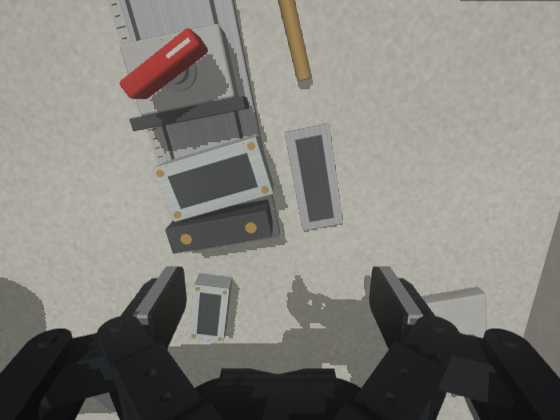

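Wrist view: the block in the caliper is at (217,177) and the knob at (165,65). Possible mix-ups for the block are the small block at (210,305) and the spacer at (315,178). Other look-alikes by pixel: rod at (295,40) in the wrist view, timer at (260,385) in the side view. I choose the block between the jaws. Next I'll measure the caliper frame and knob angle, and check a crop.

```bash
python3 - <<'E'
from h import *
p=imaging.get_image("wrist"); np.save("w.npy",p,allow_pickle=True)
C=p["color"].astype(int); X=cloud(p)
red=(C[...,0]>120)&(C[...,1]<80)&(C[...,2]<80)
top=red&(abs(X[...,2]-0.105)<0.006)
P=X[top]; print(top.sum(), np.median(X[red][:,2]))
def rect(P):
    r=cv2.minAreaRect((P[:,:2]*1000).astype(np.float32)); return r
# include stripe: fill hull of the top
m=top.astype(np.uint8); m=cv2.morphologyEx(m,cv2.MORPH_CLOSE,np.ones((15,15)));m=m.astype(bool)
vs,us=np.nonzero(m)
Q=np.array([unproj(p,(u,v),z=0.105) for u,v in zip(us,vs)])
print("knob rect",rect(Q),Q.mean(0), np.degrees(np.arctan2(*(np.linalg.svd(Q[:,:2]-Q[:,:2].mean(0),full_matrices=False)[2][0][::-1]))))
box=(X[...,0]>0.45)&(X[...,0]<0.65)
for nm,a,b,lo,hi in [("anvil",-.085,-.0,.059,.066),("movjaw",.04,.1,.0585,.066),("block",-.04,.05,.054,.0605)]:
    s=box&(X[...,2]>lo)&(X[...,2]<hi)&(X[...,1]>a)&(X[...,1]<b)
    n,l,st,ce=cv2.connectedComponentsWithStats(s.astype(np.uint8))
    for i in range(1,n):
        if st[i,4]>300: print(nm,st[i],rect(X[l==i]),np.median(X[l==i][:,2]))
cv2.imwrite("pics/crop.png",cv2.resize(p["color"][0:360,80:360,::-1],None,fx=1.66,fy=1.66,interpolation=cv2.INTER_CUBIC))
E
```

```text
1553 0.10563930848785985
knob rect ((532.5336303710938, 108.3763427734375), (70.64842224121094, 13.632214546203613), 33.607513427734375) [0.53317487 0.10882274 0.105     ] -146.25491213305105
anvil [ 168  185   89   36 1076] ((558.4989013671875, -18.804954528808594), (89.65030670166016, 38.02962875366211), 0.36322537064552307) 0.05961214247077568
anvil [ 165  210  107   43 2769] ((562.6088256835938, -50.35746765136719), (109.88910675048828, 30.59467315673828), 11.148455619812012) 0.06276715063627956
movjaw [ 129   96  117   35 1550] ((539.7001342773438, 69.74519348144531), (109.88703918457031, 11.962206840515137), 10.773409843444824) 0.06273960285785787
block [ 152  137  121   85 6000] ((559.4117431640625, 4.055004119873047), (110.17322540283203, 59.97604751586914), 16.5107479095459) 0.05906855308796641
```

View pics/crop.png

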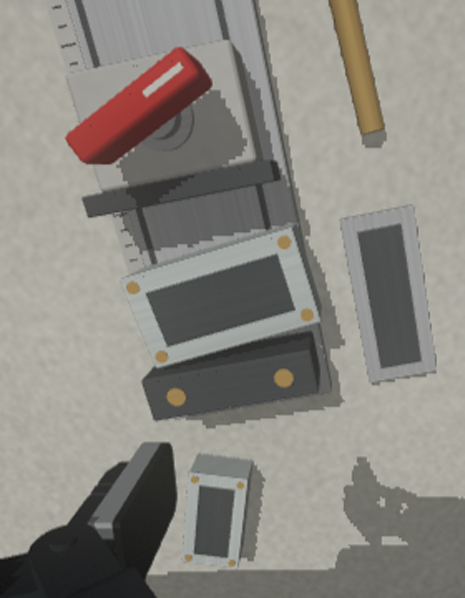

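The choice holds: the block in the caliper measures 110 × 60 mm. The caliper is yawed about 11°, the jaw is about 101 mm open, and the clamp is at about 2.75 rad. I'm moving above the knob with the tool x across the bar.

Request:
step_arm:
  targets: [-0.01,-0.012,0,0.12,-0.024,-0.028,0.01,0.24,-0.038,-0.045,0.02,0.36,-0.052,-0.061,0.03,0.48,-0.066,-0.078,0.04,0.6,-0.08,-0.094,0.05,0.72,-0.088,-0.104,0.06,0.84,-0.092,-0.108,0.07,0.94,-0.092,-0.108,0.075,0.983,-0.092,-0.108,0.075,0.983]
  grip: 0.0854
  force: 60

```text
t: 1.78
tool_pos: [0.5317, 0.1084, 0.1547]
tool_rot: [2.769, -1.482, -0.004]
contact_force: [0.4, 0.6, 0.6]
opening: 0.0857
```

```bash
python3 - <<'E'
from h import *
from scipy.spatial.transform import Rotation as Ro
o=monitor.get_obs(); print(o["t"],o["q"],o["tool_pos"],o["contact_force"],o["wrist_torque"]); Rm=Ro.from_rotvec(o["tool_rot"]).as_matrix(); print(Rm.round(4))
p=imaging.get_image("wrist"); save(p,"wrist1.png")
C=p["color"].astype(int)
red=(C[...,0]>110)&(C[...,1]<80)&(C[...,2]<80); X=cloud(p); 
P=X[red&(abs(X[...,2]-0.105)<0.006)]; print(len(P),cv2.minAreaRect((P[:,:2]*1000).astype(np.float32)))
E
```

```text
1.7833 [ 6.38682140e-02 -8.25036284e-02  1.87719228e+00 -2.00777745e-05
  1.34961235e+00  1.04665936e+00] [0.5317013  0.10835117 0.15472529] [0.44643627 0.60361478 0.64502477] [-0.01380915 -0.03940426 -0.01142468]
[[ 5.547e-01 -8.320e-01 -2.700e-03]
 [-8.320e-01 -5.547e-01 -2.000e-04]
 [-1.300e-03  2.400e-03 -1.000e+00]]
1954 ((532.5908203125, 108.35291290283203), (70.80862426757812, 15.024487495422363), 33.47315216064453)
```

View pics/wrist1.png

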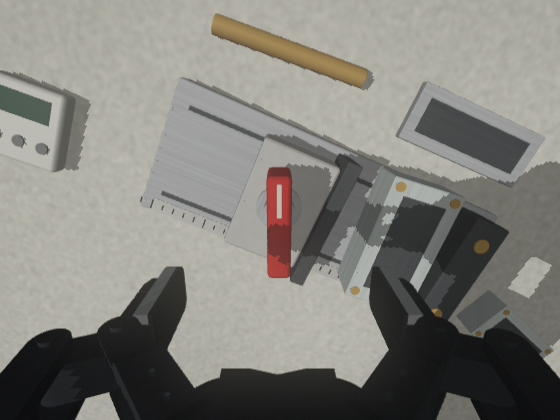

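The wrist picture shows the bar centred between the fingers (280,222) and upright in the image. I'm descending and gripping.

Request:
step_arm:
  targets: [0,0,0.02,0,0,0,0.04,0,0,0,0.06,0,0,0,0.075,0,0,0,0.084,0,0,0,0.084,0,0,0,0.084,0]

```text
t: 2.42
tool_pos: [0.5327, 0.108, 0.0721]
tool_rot: [2.77, -1.48, -0.001]
contact_force: [0.4, 0.1, 0.7]
opening: 0.0854
```

Request:
step_arm:
  targets: [0,0,0,0,0,0,0,0,0,0,0,0,0,0,0,0,0,0,0,0,0,0,0,0,0,0,0,0,0,0,0,0,0,0,0,0,0,0,0,0]
  grip: 0.0
  force: 60

```text
t: 3.25
tool_pos: [0.5328, 0.1081, 0.0726]
tool_rot: [2.771, -1.48, -0.001]
contact_force: [-2.8, 0.5, 5.8]
opening: 0.0154
```

Request:
step_arm:
  targets: [0,0,0,-0.12,0,0,0,-0.24,0,0,0,-0.36,0,0,0,-0.48,0,0,0,-0.6,0,0,0,-0.72,0,0,0,-0.84,0,0,0,-0.96,0,0,0,-1.08,0,0,0,-1.2,0,0,0,-1.2]

```text
t: 4.17
tool_pos: [0.5324, 0.1084, 0.0726]
tool_rot: [-3.122, -0.346, 0.003]
contact_force: [-3.0, 1.7, 4.2]
opening: 0.0149
```

```bash
python3 - <<'E'
from h import *
o=monitor.get_obs(); print({k:np.round(o[k],3) for k in ["t","q","tool_pos","tool_rot","contact_force","wrist_torque"]})
p=imaging.get_image("wrist"); save(p,"wrist2.png")
E
```

```text
{'t': np.float64(4.167), 'q': array([ 6.300e-02,  1.500e-02,  1.931e+00,  1.000e-03,  1.198e+00,
       -1.580e-01]), 'tool_pos': array([0.532, 0.108, 0.073]), 'tool_rot': array([-3.122e+00, -3.460e-01,  3.000e-03]), 'contact_force': array([-2.964,  1.737,  4.196]), 'wrist_torque': array([0.243, 0.545, 0.172])}
```

View pics/wrist2.png

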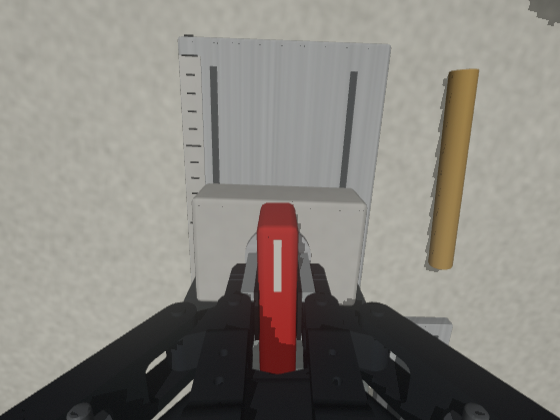

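The bar at (278,290) turns with the gripper and now lies along the slideway (about 1.55 rad). I'm continuing to about 0.45.

Request:
step_arm:
  targets: [0,0,0,-0.12,0,0,0,-0.24,0,0,0,-0.36,0,0,0,-0.48,0,0,0,-0.6,0,0,0,-0.72,0,0,0,-0.84,0,0,0,-0.96,0,0,0,-1.08,0,0,0,-1.1,0,0,0,-1.1,0,0,0,-1.1]

```text
t: 5.22
tool_pos: [0.5321, 0.1081, 0.0726]
tool_rot: [-2.488, -1.916, 0.004]
contact_force: [-3.7, -0.5, 4.2]
opening: 0.0153
```

```bash
cat > st.py <<'E'
from h import *
from scipy.spatial.transform import Rotation as Ro
o=monitor.get_obs(); Rm=Ro.from_rotvec(o["tool_rot"]).as_matrix()
th=np.radians(10.95); ex=np.array([np.cos(th),np.sin(th),0]); ey=np.array([-np.sin(th),np.cos(th),0])
an=np.array([.5626,-.05036,0])+.015*ey   # anvil face
rel=o["tool_pos"]-an
print("t",o["t"],"q6",o["q"][5].round(3),"cal x,y",(rel@ex).round(4),(rel@ey).round(4),"jaw est",(rel@ey-.045).round(4),"z",o["tool_pos"][2].round(4))
F=np.array(o["contact_force"]); print("F cal",(F@ex).round(2),(F@ey).round(2),F[2].round(2),"torque",np.round(o["wrist_torque"],3))
print("tool x ang deg",np.degrees(np.arctan2(Rm[1,0],Rm[0,0])).round(2),"opening",o["opening"])
print("-ey in tool axes",(Rm.T@-ey).round(3),"ex",(Rm.T@ex).round(3))
E
python3 st.py
```

```text
t 5.2167 q6 -1.249 cal x,y 0.0002 0.1463 jaw est 0.1013 z 0.0726
F cal -3.72 0.18 4.24 torque [-0.049  0.53   0.1  ]
tool x ang deg 75.21 opening 0.015296703732373499
-ey in tool axes [-0.901  0.434 -0.   ] ex [ 0.434  0.901 -0.003]
```

Clamp is at about 0.45 rad, so the carriage is free. I'm sliding about 25 mm along caliper -y (tool axes -0.901, 0.434).

Request:
step_arm:
  targets: [-0.0018,0.0009,0,0,-0.0041,0.002,0,0,-0.0063,0.003,0,0,-0.0086,0.0041,0,0,-0.0108,0.0052,0,0,-0.0131,0.0063,0,0,-0.0153,0.0074,0,0,-0.0176,0.0085,0,0,-0.0198,0.0095,0,0,-0.0216,0.0104,0,0,-0.0225,0.0109,0,0,-0.0225,0.0109,0,0]

```text
t: 6.22
tool_pos: [0.5368, 0.0829, 0.0726]
tool_rot: [-2.488, -1.916, 0.005]
contact_force: [-5.8, 1.5, 5.2]
opening: 0.0149
```

```bash
python3 st.py
```

```text
t 6.2167 q6 -1.295 cal x,y 0.0 0.1208 jaw est 0.0758 z 0.0726
F cal -5.36 2.6 5.17 torque [ 0.286  0.577 -0.186]
tool x ang deg 75.18 opening 0.014926745107071633
-ey in tool axes [-0.901  0.435  0.   ] ex [ 0.435  0.901 -0.003]
```

Request:
step_arm:
  targets: [-0.0007,0.0003,0,0,-0.0014,0.0007,0,0,-0.0022,0.001,0,0,-0.0029,0.0014,0,0,-0.0036,0.0017,0,0,-0.0043,0.0021,0,0,-0.005,0.0024,0,0,-0.0058,0.0028,0,0,-0.0065,0.0031,0,0,-0.0072,0.0035,0,0]

```text
t: 7.05
tool_pos: [0.5382, 0.0755, 0.0726]
tool_rot: [-2.488, -1.915, 0.004]
contact_force: [-4.8, 4.9, 4.8]
opening: 0.0152
```

```bash
python3 st.py
```

```text
t 7.05 q6 -1.31 cal x,y -0.0 0.1132 jaw est 0.0682 z 0.0726
F cal -3.8 5.69 4.76 torque [ 0.671  0.589 -0.141]
tool x ang deg 75.17 opening 0.015197792334595022
-ey in tool axes [-0.9    0.435 -0.001] ex [ 0.435  0.9   -0.004]
```

Request:
step_arm:
  targets: [-0.0005,0.0002,0,0,-0.0009,0.0004,0,0,-0.0014,0.0006,0,0,-0.0018,0.0009,0,0,-0.0023,0.0011,0,0,-0.0027,0.0013,0,0,-0.0032,0.0015,0,0,-0.0036,0.0017,0,0,-0.0041,0.002,0,0,-0.0045,0.0022,0,0]

```text
t: 7.88
tool_pos: [0.5391, 0.0711, 0.0725]
tool_rot: [-2.487, -1.914, 0.004]
contact_force: [-4.6, 5.5, 4.9]
opening: 0.0152
```

```bash
python3 st.py
```

```text
t 7.8833 q6 -1.319 cal x,y -0.0 0.1088 jaw est 0.0638 z 0.0725
F cal -3.51 6.27 4.93 torque [ 0.757  0.546 -0.103]
tool x ang deg 75.16 opening 0.015219962000323094
-ey in tool axes [-0.9    0.435 -0.002] ex [ 0.435  0.9   -0.004]
```

Request:
step_arm:
  targets: [-0.0003,0.0001,0,0,-0.0006,0.0003,0,0,-0.0009,0.0004,0,0,-0.0012,0.0006,0,0,-0.0015,0.0007,0,0,-0.0018,0.0009,0,0,-0.0021,0.001,0,0,-0.0024,0.0012,0,0]

```text
t: 8.55
tool_pos: [0.5394, 0.0691, 0.0726]
tool_rot: [-2.486, -1.913, 0.003]
contact_force: [-5.1, 5.1, 4.6]
opening: 0.0153
```

```bash
python3 st.py
```

```text
t 8.55 q6 -1.324 cal x,y -0.0 0.1067 jaw est 0.0617 z 0.0726
F cal -4.04 5.95 4.61 torque [ 0.726  0.545 -0.065]
tool x ang deg 75.16 opening 0.015272689423633393
-ey in tool axes [-0.9    0.435 -0.004] ex [ 0.435  0.9   -0.004]
```

Request:
step_arm:
  targets: [-0.0002,0.0001,0,0,-0.0004,0.0002,0,0,-0.0006,0.0003,0,0,-0.0008,0.0004,0,0,-0.001,0.0005,0,0]

```text
t: 8.97
tool_pos: [0.5396, 0.0685, 0.0726]
tool_rot: [-2.485, -1.912, 0.002]
contact_force: [-4.2, 5.2, 5.1]
opening: 0.015
```

```bash
python3 st.py
```

```text
t 8.9667 q6 -1.326 cal x,y -0.0 0.1061 jaw est 0.0611 z 0.0726
F cal -3.15 5.92 5.05 torque [ 0.598  0.519 -0.081]
tool x ang deg 75.15 opening 0.014994857466999547
-ey in tool axes [-0.9    0.435 -0.005] ex [ 0.435  0.9   -0.004]
```

Request:
step_arm:
  targets: [-0.0003,0.0001,0,0,-0.0006,0.0003,0,0,-0.0009,0.0004,0,0,-0.0012,0.0006,0,0,-0.0014,0.0007,0,0,-0.0014,0.0007,0,0]

```text
t: 9.47
tool_pos: [0.5397, 0.0675, 0.0726]
tool_rot: [-2.484, -1.912, 0.002]
contact_force: [-3.7, 4.8, 5.0]
opening: 0.0154
```

```bash
python3 st.py
```

```text
t 9.4667 q6 -1.329 cal x,y -0.0001 0.105 jaw est 0.06 z 0.0726
F cal -2.69 5.45 4.99 torque [ 0.578  0.504 -0.036]
tool x ang deg 75.16 opening 0.015442846240452349
-ey in tool axes [-0.9    0.435 -0.006] ex [ 0.435  0.9   -0.004]
```

```bash
python3 - <<'E'
from h import *
for n,a in [("side",(180,300,220,340)),("scene",(160,270,220,360))]:
    p=imaging.get_image(n); c=p["color"][a[0]:a[1],a[2]:a[3],::-1]
    cv2.imwrite(f"pics/{n}3.png",cv2.resize(c,None,fx=5,fy=5,interpolation=cv2.INTER_CUBIC))
    X=cloud(p); s=(X[...,2]>.05)&(X[...,2]<.07)&(X[...,1]>-.09)&(X[...,1]<.08)&(X[...,0]>.47)&(X[...,0]<.66)
    print(n,s.sum())
E
```

```text
side 1069
scene 1244
```

View pics/side3.png

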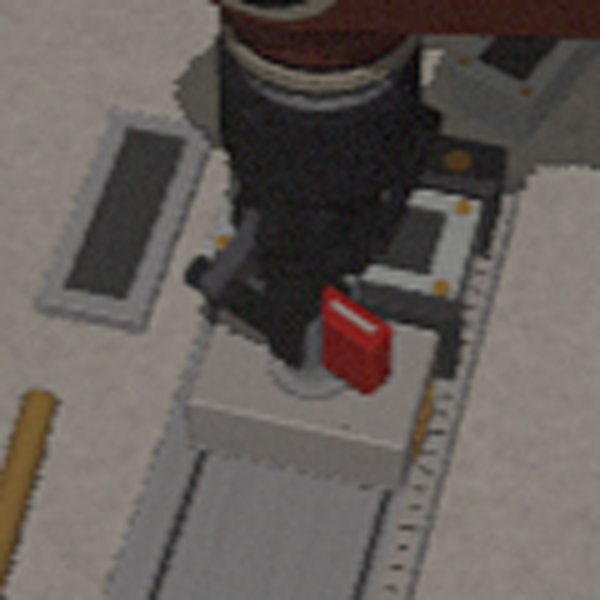

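View pics/scene3.png

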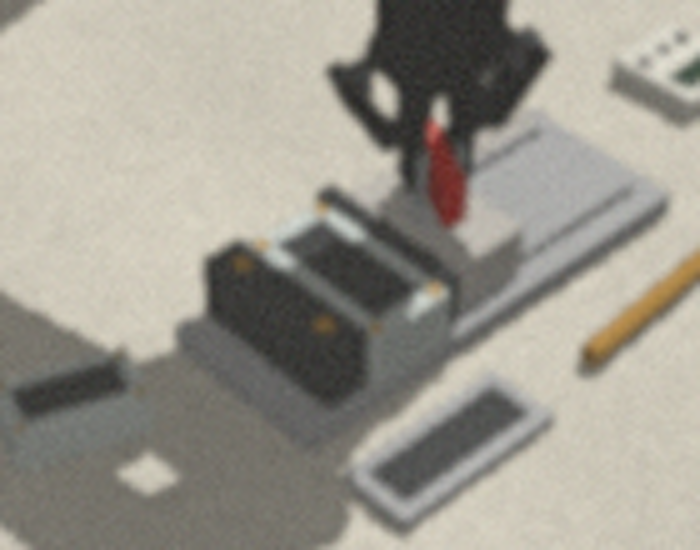

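Side and scene views show the block lying nearly square between anvil and jaw (scene crop (345,270)). I'm pressing on until the force rises.

Request:
step_arm:
  targets: [-0.0003,0.0001,0,0,-0.0006,0.0003,0,0,-0.0009,0.0004,0,0,-0.0012,0.0006,0,0,-0.0012,0.0006,0,0]

```text
t: 9.98
tool_pos: [0.5398, 0.0671, 0.0726]
tool_rot: [-2.483, -1.911, 0.0]
contact_force: [-5.0, 7.4, 5.5]
opening: 0.0147
```

```bash
python3 st.py
```

```text
t 9.9833 q6 -1.331 cal x,y -0.0001 0.1046 jaw est 0.0596 z 0.0726
F cal -3.5 8.2 5.55 torque [ 0.742  0.508 -0.042]
tool x ang deg 75.16 opening 0.014726398683772337
-ey in tool axes [-0.9    0.435 -0.008] ex [ 0.435  0.9   -0.004]
```

Request:
step_arm:
  targets: [-0.0005,0.0002,0,0,-0.001,0.0005,0,0,-0.0014,0.0007,0,0,-0.0014,0.0007,0,0,-0.0014,0.0007,0,0]

```text
t: 10.4
tool_pos: [0.5398, 0.067, 0.0726]
tool_rot: [-2.481, -1.909, -0.002]
contact_force: [-5.7, 9.3, 5.6]
opening: 0.0152
```

```bash
python3 st.py
```

```text
t 10.4 q6 -1.334 cal x,y -0.0001 0.1046 jaw est 0.0596 z 0.0726
F cal -3.84 10.24 5.61 torque [ 0.906  0.477 -0.06 ]
tool x ang deg 75.17 opening 0.01524141768527434
-ey in tool axes [-0.9    0.435 -0.011] ex [ 0.435  0.9   -0.004]
```

The carriage has stopped at about 60 mm with about 10 N on the tool. I'm holding the push and turning clockwise.

Request:
step_arm:
  targets: [-0.0014,0.0007,0,0,-0.0014,0.0007,0,0,-0.0014,0.0007,0,0,-0.0014,0.0007,0,0.12,-0.0014,0.0007,0,0.24,-0.0014,0.0007,0,0.36,-0.0014,0.0007,0,0.48,-0.0014,0.0007,0,0.6,-0.0014,0.0007,0,0.72,-0.0014,0.0007,0,0.84,-0.0014,0.0007,0,0.96,-0.0014,0.0007,0,1.08]

```text
t: 11.4
tool_pos: [0.5401, 0.0674, 0.0725]
tool_rot: [-3.108, -0.354, 0.007]
contact_force: [-3.1, 9.8, 4.0]
opening: 0.0156
```

```bash
python3 st.py
```

```text
t 11.4 q6 -0.251 cal x,y 0.0003 0.1049 jaw est 0.0599 z 0.0725
F cal -1.2 10.18 4.04 torque [1.234 0.245 0.147]
tool x ang deg 13.01 opening 0.015635239169464892
-ey in tool axes [-0.036  0.999 -0.014] ex [ 0.999  0.036 -0.003]
```

Request:
step_arm:
  targets: [0,0.0012,0,0.12,0,0.0012,0,0.24,0,0.0012,0,0.36,0,0.0012,0,0.48,0,0.0012,0,0.6,0,0.001,0,0.72,0,0.0008,0,0.84,0,0.0005,0,0.96,0,0,0,1.08,0,0,0,1.2,0,0,0,1.25,0,0,0,1.25]

```text
t: 12.4
tool_pos: [0.5406, 0.0672, 0.0726]
tool_rot: [-2.732, 1.534, 0.015]
contact_force: [-2.4, 4.0, 2.3]
opening: 0.0153
```

```bash
python3 st.py; python3 - <<'E'
from h import *
p=imaging.get_image("wrist"); save(p,"wrist4.png")
E
```

```text
t 12.4 q6 0.999 cal x,y 0.0007 0.1046 jaw est 0.0596 z 0.0726
F cal -1.57 4.35 2.32 torque [-0.041 -0.043 -0.063]
tool x ang deg -58.62 opening 0.015293172913822655
-ey in tool axes [ 0.937  0.349 -0.013] ex [ 0.349 -0.937 -0.002]
```

View pics/wrist4.png

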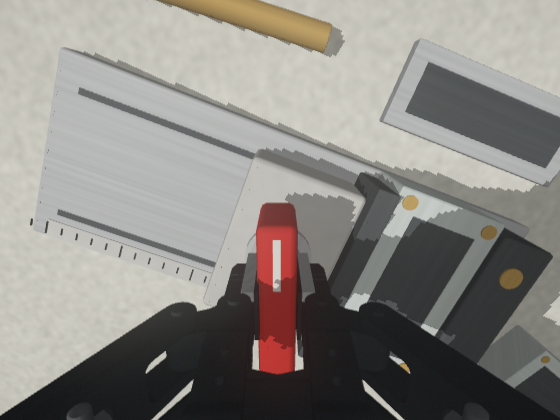

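The bar now reads about 2.78 rad and the block looks flush between the jaws. I'm releasing and lifting.

Request:
step_arm:
  targets: [0,0,0,0,0,0,0,0,0,0,0,0,0,0,0,0,0,0,0,0,0,0,0,0]
  grip: 0.07

```text
t: 12.95
tool_pos: [0.5406, 0.0671, 0.0725]
tool_rot: [-2.733, 1.531, 0.015]
contact_force: [0.3, 0.3, -0.6]
opening: 0.0699
```

Request:
step_arm:
  targets: [0,0,-0.01,0,0,0,-0.025,0,0,0,-0.045,0,0,0,-0.07,0,0,0,-0.095,0,0,0,-0.12,0,0,0,-0.14,0,0,0,-0.15,0,0,0,-0.15,0,0,0,-0.15,0]

```text
t: 13.78
tool_pos: [0.5413, 0.0652, 0.2227]
tool_rot: [-2.733, 1.531, 0.014]
contact_force: [-0.1, 0.2, -0.4]
opening: 0.0701
```

```bash
python3 st.py; python3 - <<'E'
from h import *
p=imaging.get_image("wrist"); save(p,"wrist5.png"); X=cloud(p);C=p["color"].astype(int)
red=(C[...,0]>110)&(C[...,1]<80)&(C[...,2]<80)
P=X[red&(abs(X[...,2]-0.105)<0.006)]; print("knob",cv2.minAreaRect((P[:,:2]*1000).astype(np.float32)))
s=(X[...,2]>.0535)&(X[...,2]<.068)&(X[...,1]>-.09)&(X[...,1]<.06)&(X[...,0]>.47)&(X[...,0]<.65)
for lo,hi in [(.0560,.0605),(.0605,.066)]:
    m=(X[...,2]>lo)&(X[...,2]<hi)&s
    m=cv2.morphologyEx(m.astype(np.uint8),cv2.MORPH_OPEN,np.ones((3,3)))
    n,l,st,ce=cv2.connectedComponentsWithStats(m)
    for i in range(1,n):
        if st[i,4]>250: print(lo,st[i],cv2.minAreaRect((X[l==i][:,:2]*1000).astype(np.float32)),np.median(X[l==i][:,2]))
E
```

```text
t 13.7833 q6 0.997 cal x,y 0.0011 0.1025 jaw est 0.0575 z 0.2227
F cal -0.05 0.23 -0.36 torque [-0.003 -0.018 -0.023]
tool x ang deg -58.52 opening 0.0701267511679758
-ey in tool axes [ 0.936  0.351 -0.013] ex [ 0.351 -0.936 -0.001]
knob ((540.5433959960938, 67.57853698730469), (70.58197021484375, 14.958417892456055), 31.942712783813477)
0.056 [ 303  147   97  116 5691] ((559.5672607421875, -6.098663330078125), (110.028076171875, 60.53310775756836), 11.030471801757812) 0.05909188721751943
0.0605 [ 291  149   51  101 1296] ((547.7060546875, 28.55835723876953), (109.66266632080078, 12.668684959411621), 10.616275787353516) 0.06271684648808987
0.0605 [ 358  175   68   96 2672] ((566.848388671875, -49.69365692138672), (101.3116683959961, 30.24959373474121), 10.424336433410645) 0.06282119517911397
```

View pics/wrist5.png

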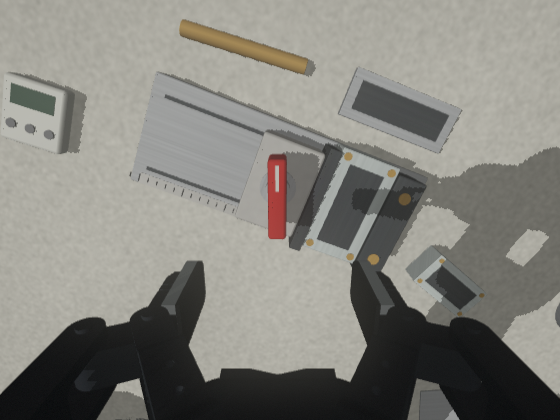

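```bash
python3 -c "
from station import ticket; print(ticket.finish_job())"
```

```text
the job is handed in; nothing more can be done
None
```

The block is measured and the job is handed in at about 14 s of the 61 s allowed; no verdict was reported. I turned the knob back from about 2.75 to 0.45 rad. I then slid the carriage gently until the block sat square and nipped. The tool felt about 10 N at that point, of which about 3 N is carriage friction. I tightened the knob under that push, let go and lifted clear.

Last checks, from the wrist picture and the arm's state:

| Check | Measured | Needed |
|---|---|---|
| Knob angle | about 2.78 rad | 2.2 or more |
| Jaw opening | about 60.0 mm | 55 to 61.8 mm |
| Block squareness | about 0.1° (0.002 rad) off | within 0.035 rad |
| Block off centre across the base | about 5 mm | within 30 mm |
| Block height (top face) | about 59 mm, lying flat | about 58 mm when flat |
| Force on the tool | about 0 N | touching nothing |

- **Disagreement:** the picture puts the block's centre about 29 mm from the fixed jaw face, where a nipped block should be at 30 mm. That 1 mm is within the 2 mm calibration and the 3 mm tolerance.
- **Not measured:** I never read the squeeze on each jaw directly, only the force at the tool. I did not re-measure the bystanders' positions. The rod, spacer and timer looked in place in the last picture, and the arm stayed clear of the rest.

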